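# Tuck the chip apron under the lapped cover plate

## Robot

A 7-joint arm with a two-finger parallel gripper is mounted at the origin on a cart in front of the work surface, level with it; the furniture and walls round the work are solid. World frame = base frame: x ahead of the robot, y to its left, z up, the work surface at z = 0. Lengths are in m, angles in rad, forces in N, time in s.
With the tool pointing down it reaches from about 0.425 to 0.925 m from the base axis. Payload 6.8 kg.
Tool frame: the origin (TCP) lies on the centre line of the jaws, within the pads' length; the fingertips stand 25 mm ahead of it and the grasp point (between the pads) lies 6 mm ahead of it; z points along the fingers, y is the direction in which the jaws open and shut (so a half turn about z gives the same grasp; the last joint's range is limited). The gripper opens to 85 mm and grips with 20 to 120 N. Pads are 22 mm wide; open, the fingers measure 114 mm over their backs; the gripper's body (76 mm by 85 mm) begins 54 mm behind the grasp point. The pads swing forward as they close: fully open they stand 13 mm farther back than shut.
Start: joints at [1.07, 0.477, 0.022, 1.555, -0.011, 1.109, -0.083], TCP at [0.258, -0.624, 0.256] pointing down, gripper open.
Joint ranges: [-2.96, 2.96], [-0.34, 2.1], [-1.41, 1.46], [0.24, 2.44], [-1.37, 4.51], [0.17, 1.92], [-2.96, 2.96]. Speed limits (rad/s): [2.39, 2.39, 3.14, 3.14, 3.14, 3.14, 3.14].

## Interface

Orientations are given as a unit quaternion [w, x, y, z].
In Python, from station import status, cams, order, models gives the robot as it stands.
- The arm moves only by the tool move_arm, never from a script. Its argument "steps" is one flat list of numbers, 7 for each row, row after row: the gripper's target within -1 to 1 (fully open at 1, half-way at 0, shut at -1), then the shift along the world's x, y, z in cm, then the turn, a rotation vector about the world's x, y, z in degrees. A call has 1 to 8 rows; each row shifts and turns the commanded pose from where the row before left it; what a row does not reach is not made up. A row lasts 1/10 s, in which the tool goes at most 50 mm and 8.59 degrees, less where a joint would pass 70% of its speed; a pose out of reach is approached as far as the arm can. A call with a gripper value outside its range is refused whole. The fingers move at their own pace and stop on an object; "newtons" is the grip in N (left out, the last holds). Time passes only in rows, so rows that do not move let the fingers close. It gives the time, the measured TCP pose, the force and the opening at its end, in the units of the state.
- status.get_obs(): the state, without advancing time (a new reading comes with each control period).
- cams.read_camera(name): name is "scene" or "top"; returns a dict with "pixels" (420x560x3 uint8, red, green, blue), "mtx" (3x3 intrinsics, pixels), "T" (4x4, takes a point from camera to world coordinates). Camera axes: x right, y down, z forward; pixel columns grow to the right and rows downward; lengths in m; the calibration is good to about 2 mm. A picture is of the moment at which its call begins. There is no depth.
- order.hand_in(): hands the job in, once; it reports no verdict.
Trained networks look in the newest picture that a camera, given by its name, has taken for a name from the list of things; names that differ only in an ending like _2 or _b are one class to them, and where a whole thing is asked for, a point or a joint stands for the part that bears it (a point fixed in the world has none). Each returns a list of dicts, best first, with "score" (0 to 1); they miss things now and then, are a little off and sometimes report something else, mostly with a low value. They report only what shows in the picture. A call takes as long as a camera call. They do not tell look-alikes from the thing itself.
- models.silhouettes(camera, query): "region" (420x560 bool, what is visible of it) and "box" ([centre column, centre row, width, height] in pixels, round what is visible of it).
- models.place_of(camera, query): "position" ([row, column] in pixels: a listed point, or the origin of a listed thing).
The state is a dict: "t": time; "q": joint angles; "joint_vel": joint speeds; "joint_torque": joint torques, N m; "eef_pos": TCP position; "tool_rot": TCP orientation; "contact_force": force on the tool from outside, world axes, zero at the start; "torque": the same for the moment, N m; "gripper_width": opening from 0.0 (shut) to 1.0 (fully open).
Only numpy, scipy, OpenCV 4.12 (cv2) and the standard library are available. Lean on these libraries where they do the work, as an engineer would, in place of code of your own. Each camera call takes 0.05 s, during which the arm holds its last target.

## Task

First slide the side stop along its rail until the white line on its black grip is in line with the brass pointer. Then take the loose aluminium apron by its standing seam and slide its wide flat edge under the lapped grey cover plate, without lifting that plate, fully in to the batten beneath it, with the apron's left-hand side up against the stop's arm. Finish while holding it there by the seam, pressed firmly flat on the plywood, with the stop still at the pointer; do not let go, and leave the other things on the bench where they are.

Things in the scene. Friction and masses are not known exactly. Their poses are not given: they have to be found in the camera images.
- chip_board: Plywood board fixed to the bench, 200 x 230 x 10 mm (x, y, z). Origin: centre of its underside, on the bench; x points away from the robot to the cover plate, y left, z up. Its top (deck) is at z = 10 mm. A rail 14 mm wide, 12 mm high runs along y at x = -78 mm. A batten 6 mm high lies under the cover plate, front face at x = 52 mm: the apron's inner limit.
- deck: The plywood slab of chip_board, 200 x 230 x 10 mm, same origin and axes. Its top is free from x = -67 mm (back of the stop's carriage) to the batten at x = 52 mm.
- cover_plate (a joint): Grey lapped plate, 3 mm thick, 58 (x) by 170 mm (y, centred), hinged at its far edge (chip_board x = 85, z = 20 mm). rad: 0 = lying down, as at the start; positive = front lip raised. Down, its underside is 8 mm above the deck; the front 8 mm is turned up, so the mouth is about 9 mm high. Only its weight and a weak spring hold it: easily lifted.
- cover_lip (a point): Middle of the front lip's lower edge of the cover plate (chip_board x = 27 mm when down).
- side_stop (a joint): Stop on the rail, m: 0 = left end (grip centre at chip_board y = +85 mm), grows to the right (-y) up to 0.11; friction about 4 N, stays put. Dark steel carriage 22 x 30 mm, top 28 mm above the bench; on it a black grip 12 (x) x 24 (y) mm, 28 to 54 mm above the bench; a bar arm 8 mm wide, top 20 mm above the bench, reaches over the deck from x = -67 to 20 mm.
- stop_grip (a point): Centre of the side stop's black grip, 41 mm above the bench, under the white line that crosses the grip's top; axes as chip_board.
- stop_face (a point): Right face of the stop's arm near its far end (chip_board x = -3 mm, 15 mm right of the grip's centre): the face that the apron's left side lies against. Axes as chip_board.
- pointer: Brass pointer block, 8 x 12 x 8 mm with a pointed tip toward the rail, fixed on the board's ledge in front of the rail. Origin at its underside, in line (in y) with the tip; axes as chip_board. The stop is set when the grip's centre has the same chip_board y as the pointer.
- apron: Loose aluminium sheet 75 (x) x 90 (y) x 4 mm, about 0.14 kg, flat on the bench. Upright standing seam to grip: 10 mm thick (x), 64 mm long (y, centred), top 32 mm above the underside. Origin: on the underside below the seam's middle; x points to the wide flat edge to tuck in, 60 mm ahead (rear edge 15 mm behind); y left, z up.
- apron_nose (a point): Middle of the apron's front (tucked) edge, on its underside, 60 mm ahead of the origin.
- apron_side (a point): Middle of the apron's left-hand side edge: 22.5 mm ahead of and 45 mm left of the origin.
- padlock: Bystander: brass padlock 71 x 46 x 20 mm lying left of the board; origin under its middle.
- marker: Bystander: marker pen 135 mm long, 15 mm thick, near the front right of the bench; origin under its middle.
- key_tag_1: Bystander: small key tag 44 x 24 x 9 mm at the front right corner; origin under its middle.
Mind the look-alikes: they are no part of the job. There is more than one size of the apron; the one meant has the size given above.

How it is judged:
On the way, in this order (a step that is already met when the one before it is completed fails the run):
1. the side stop is set: grip in line with the pointer within 5 mm, while the apron is still outside (y of stop_grip in the frame of pointer between -0.005 and 0.005 m and x of apron_nose in the frame of chip_board below 0.027 m), for 0.2 s.
2. the apron's edge is under the cover plate by at least 5 mm, between the plate and the deck (x of apron_nose in the frame of chip_board above 0.032 m and z of apron_nose in the frame of chip_board below 0.017 m and value of joint cover_plate below 0.12 rad), for 0.1 s.
At the end, for the whole second after the job is handed in: Still held in the fingers: apron pressed on the deck with over 4 N, flat (0.04 rad, 3 mm), edge within 7 mm of the batten, left side within 8 mm of the stop's arm, parallel within 0.08 rad; stop within 5 mm of the pointer; cover plate down (under 0.03 rad) (y of stop_grip in the frame of pointer between -0.005 and 0.005 m and x of apron_nose in the frame of chip_board between 0.045 and 0.056 m and y of apron_side in the frame of stop_face between -0.008 and 0.008 m and angle between the x axis of apron and the x axis of chip_board, either way round below 0.08 rad and angle between apron's own z axis and vertical below 0.04 rad and z of each of apron, apron_nose in the frame of chip_board below 0.013 m and contact force between apron and deck above 4 N and contact force between the fingers and apron above 1 N and value of joint cover_plate below 0.03 rad and linear speed of apron below 0.02 m/s); the arm keeps its last pose, push and grip.
It fails at once if the cover plate is lifted (more than 0.12 rad, about 7 mm at its lip) (value of joint cover_plate above 0.12 rad).
It fails at once if the padlock is moved more than 20 mm (distance of padlock from where it was at the start of the episode above 0.02 m).
It fails at once if the marker is moved more than 20 mm (distance of marker from where it was at the start of the episode above 0.02 m).
It fails at once if the key tag is moved more than 20 mm (distance of key_tag_1 from where it was at the start of the episode above 0.02 m).
It also fails if it takes over 48 s, if anything falls off the work surface, if the arm or the gripper's body presses on something with over 40 N, if the wrist force passes 120 N, or if a joint passes its speed limit or range.

## Working session

There is one attempt and no reset: what is moved stays moved. The work goes in short steps, Python scripts to look and compute and a tool call to move; the robot and the scene stay as the last step left them, time stands still between calls to the robot, and variables do not carry over. Pictures are saved under pics/ and viewed, and the job is handed in when it is done.

Besides the shell and the picture viewer there is one more tool, called after "Call:" as name(argument=value, ...) on one line, values as JSON. move_arm: Moves the arm, as the interface text tells. Its arguments: {"type":"object","properties":{"steps":{"type":"array"},"newtons":{"type":"number"}},"required":["steps"]}

```bash
mkdir -p pics; ls
cat > h.py <<'E'
import numpy as np, cv2
from station import status, cams, order, models
def shot(cam,name):
    d=cams.read_camera(cam); cv2.imwrite(f'pics/{name}.png',cv2.cvtColor(d['pixels'],cv2.COLOR_RGB2BGR)); return d
def ray(d,row,col,z):
    K=np.array(d['mtx']);T=np.array(d['T'])
    v=T[:3,:3]@np.linalg.solve(K,[col,row,1.0]);o=T[:3,3]
    s=(z-o[2])/v[2]; return o+s*v
def proj(d,p):
    K=np.array(d['mtx']);T=np.array(d['T'])
    c=T[:3,:3].T@(np.asarray(p)-T[:3,3]); u=K@c; return u[:2]/u[2]
E
python3 - <<'E'
from h import *
print(status.get_obs())
for c in ['top','scene']:
    d=shot(c,c+'0'); print(c,np.round(d['T'],3).tolist(),np.round(d['mtx'],1).tolist())
    for q,z in [('chip_board',0),('cover_lip',.018),('stop_grip',.041),('stop_face',.015),('pointer',.01),('apron',0),('apron_nose',0),('apron_side',0),('padlock',0),('marker',0),('key_tag_1',0)]:
        for r in models.place_of(c,q)[:3]:
            p=r['position']; print(q,np.round(p,1),round(r['score'],2),np.round(ray(d,p[0],p[1],z),4))
E
```

```text
pics
{'t': 0.0, 'q': array([ 1.06989471,  0.47778472,  0.02234401,  1.55645702, -0.01148236,
        1.10931465, -0.08307101]), 'joint_vel': array([ 0.00074573,  0.00029526,  0.00163943, -0.00038161,  0.00258936,
        0.00179475,  0.00145225]), 'joint_torque': array([-9.20253515e-04, -5.96449864e+01,  1.60775967e+00, -2.81197500e+01,
        1.25712622e-02,  9.52205068e-03, -7.56697318e-06]), 'eef_pos': array([ 0.2581453 , -0.62308829,  0.25533374]), 'tool_rot': array([-8.81885875e-04,  9.80769536e-01,  1.95167299e-01, -2.53946131e-04]), 'contact_force': array([ 0.87808661, -0.32329491, -0.23646293]), 'torque': array([ 0.02536727, -0.04145157,  0.03600764]), 'gripper_width': 0.9969234543843403}
top [[0.01, -0.996, 0.093, 0.465], [-1.0, -0.011, -0.012, 0.002], [0.013, -0.093, -0.996, 1.293], [0.0, 0.0, 0.0, 1.0]] [[499.6, 0.0, 291.1], [0.0, 499.6, 202.6], [0.0, 0.0, 1.0]]
chip_board [171.6 275.1] 0.82 [0.6666 0.0295 0.    ]
cover_lip [159.  273.8] 0.67 [0.6967 0.0329 0.018 ]
stop_grip [191.8 237.8] 0.57 [0.6077 0.1219 0.041 ]
stop_face [170.4 246. ] 0.51 [0.6665 0.1043 0.015 ]
stop
[... 1023 characters left out ...]
1.6] 0.59 [0.6774 0.0939 0.015 ]
pointer [314.7 306.2] 0.61 [0.4276 0.1637 0.01  ]
pointer [264.6 260.6] 0.43 [0.5763 0.0889 0.01  ]
apron [273.4 351.3] 0.88 [0.3785 0.0128 0.    ]
apron [314.1 307. ] 0.6 [0.4284 0.1561 0.    ]
apron_nose [283.5 336.4] 0.76 [0.3995 0.0539 0.    ]
apron_nose [303.5 285. ] 0.72 [0.4832 0.153  0.    ]
apron_nose [239.8 236.1] 0.65 [0.6668 0.0432 0.    ]
apron_side [286.5 350.9] 0.84 [0.3667 0.0469 0.    ]
apron_side [321.9 290.3] 0.66 [0.4534 0.1895 0.    ]
padlock [331.8 210.9] 0.7 [0.5964 0.2851 0.    ]
marker [204.5 380.3] 0.48 [ 0.386  -0.2219  0.    ]
key_tag_1 [185.5 396.4] 0.57 [ 0.3688 -0.3059  0.    ]
key_tag_1 [234.  236.7] 0.44 [0.6741 0.0266 0.    ]
```

Run:
```python
import cv2
a=cv2.imread('pics/top0.png'); cv2.imwrite('pics/top0c.png',cv2.resize(a[130:320,160:426],(798,570),interpolation=cv2.INTER_CUBIC))
a=cv2.imread('pics/scene0.png'); cv2.imwrite('pics/scene0c.png',cv2.resize(a[180:380,150:416],(798,600),interpolation=cv2.INTER_CUBIC))
```

```text
(no output)
```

View pics/top0c.png

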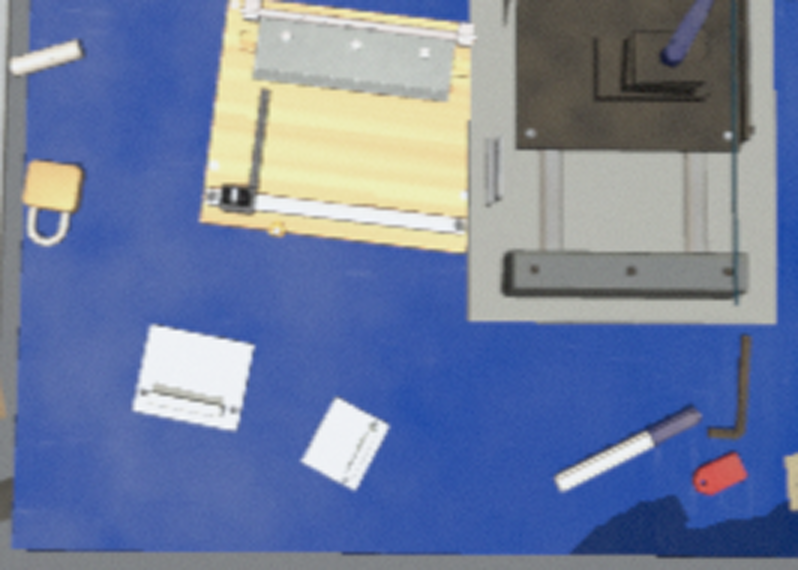

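View pics/scene0c.png

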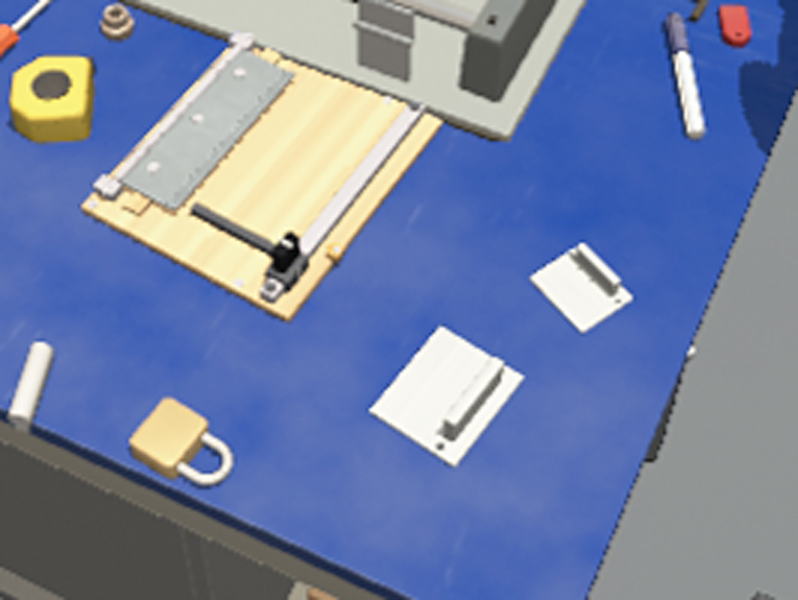

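View pics/top0.png

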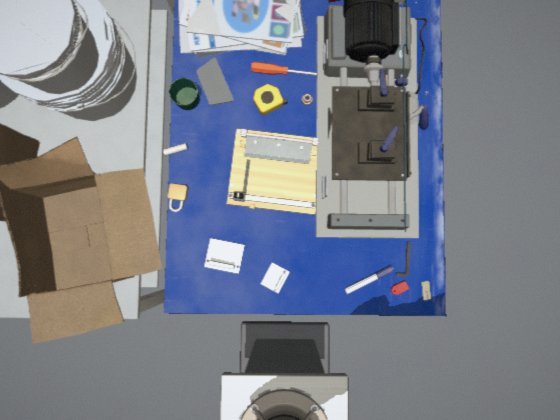

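The large apron (left, scene px ≈ (300,310); top px ≈ (222,262)) is the right one. The small one at top px (275,278) is the look-alike. I'll zoom in for precise poses.

Run:
```python
import cv2
a=cv2.imread('pics/top0.png')
def crop(a,x0,y0,w,h,s,n):
    c=cv2.resize(a[y0:y0+h,x0:x0+w],None,fx=s,fy=s,interpolation=cv2.INTER_CUBIC)
    for i in range(0,w,10): cv2.line(c,(i*s,0),(i*s,6 if i%50 else 14),(0,0,255),1); cv2.putText(c,str(x0+i),(i*s,20),0,.3,(0,0,255),1) 
    for i in range(0,h,10): cv2.line(c,(0,i*s),(6,i*s),(0,0,255),1); cv2.putText(c,str(y0+i),(8,i*s+3),0,.3,(0,0,255),1)
    cv2.imwrite(n,c)
crop(a,222,124,100,94,6,'pics/t_board.png'); crop(a,200,232,50,48,12,'pics/t_apron.png')
b=cv2.imread('pics/scene0.png')
crop(b,172,186,130,106,6,'pics/s_board.png'); crop(b,268,284,64,56,10,'pics/s_apron.png')
```

```text
(no output)
```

View pics/t_board.png

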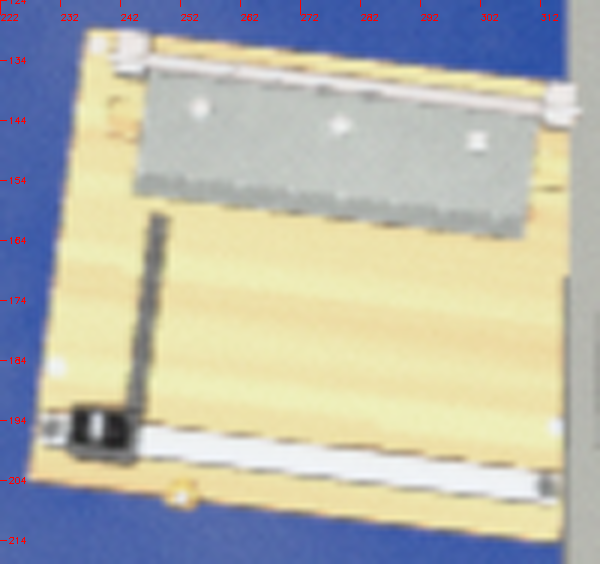

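View pics/t_apron.png

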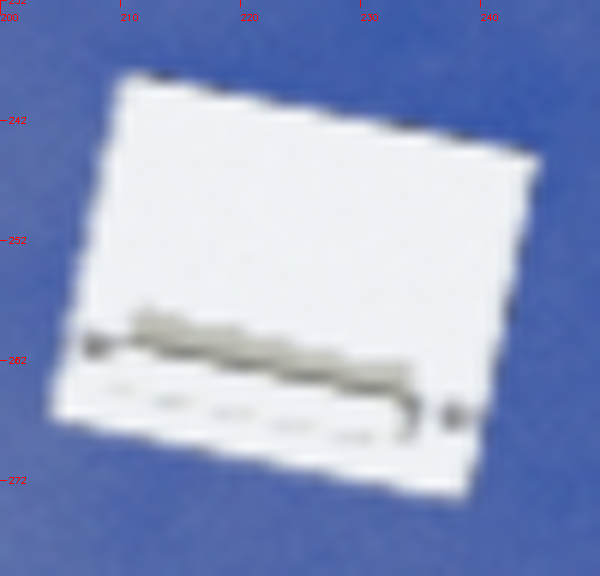

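View pics/s_board.png

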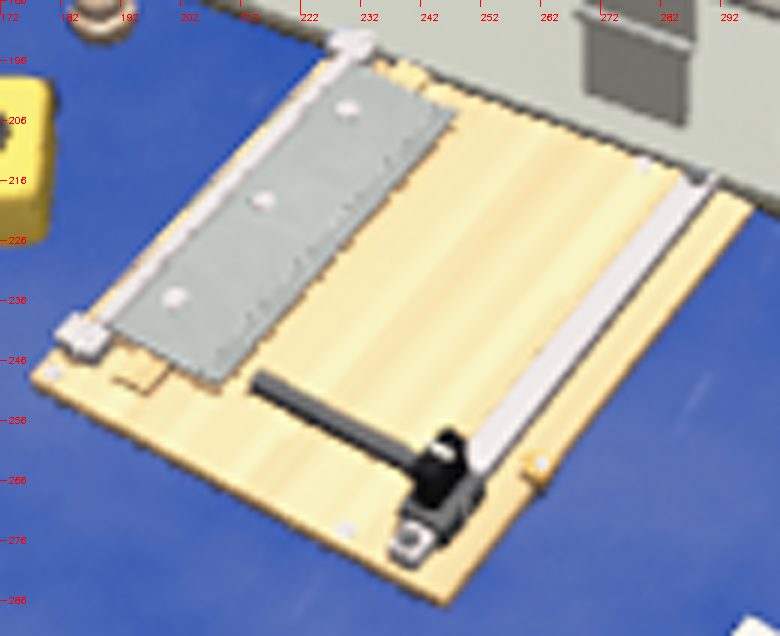

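View pics/s_apron.png

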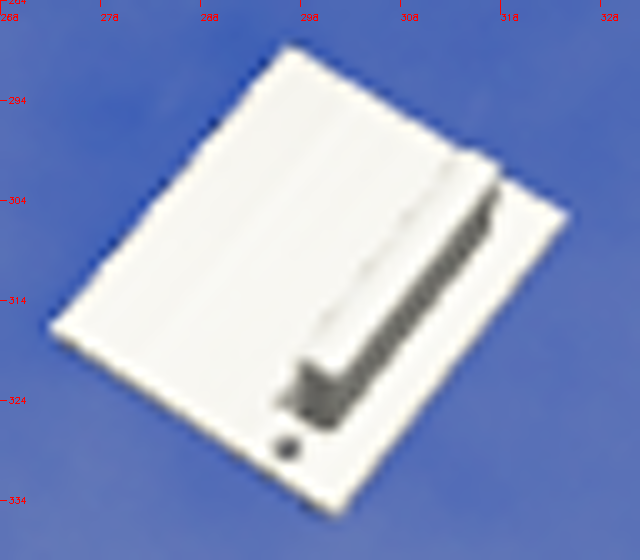

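```bash
cat > fit.py <<'E'
from h import *
from scipy.optimize import least_squares
def off(L,x0,y0,s): return [(np.array(p),((u+.5)/s-.5+x0,(v+.5)/s-.5+y0)) for p,u,v in L]
def fit(obs,x0):
    def pt(p,q): c,s=np.cos(p[2]),np.sin(p[2]); return np.array([p[0]+c*q[0]-s*q[1],p[1]+s*q[0]+c*q[1],q[2]])
    def f(p): return np.concatenate([proj(d,pt(p,q))-uv for d,L in obs for q,uv in L])
    r=least_squares(f,x0,loss='soft_l1'); return r.x,f(r.x).reshape(-1,2),pt
E
python3 - <<'E'
from fit import *
t=cams.read_camera('top');s=cams.read_camera('scene')
B1=off([((.1,.115,.01),88,30),((-.1,.115,.01),30,480),((-.1,-.115,.01),560,541),((.027,.085,.022),134,192),((.027,-.085,.022),523,238)],222,124,6)
B2=off([((.1,.115,.01),32,375),((-.1,.115,.01),441,594),((-.1,-.115,.01),752,205),((.027,.085,.022),214,383),((.027,-.085,.022),455,113)],172,186,6)
A1=off([((.06,.045,.004),120,78),((.06,-.045,.004),538,155),((-.015,.045,.004),52,418),((-.015,-.045,.004),468,498)],200,232,12)
A2=off([((.06,.045,.004),50,327),((.06,-.045,.004),288,43),((-.015,.045,.004),338,512),((-.015,-.045,.004),570,213)],268,284,10)
for n,o in [('Bt',[(t,B1)]),('Bs',[(s,B2)]),('B',[(t,B1),(s,B2)]),('At',[(t,A1)]),('As',[(s,A2)]),('A',[(t,A1),(s,A2)])]:
    x,r,pt=fit(o,[.6,.05,-.1]); print(n,np.round(x,4),np.round(r,1).tolist())
    if n=='B': b=x
c,sn=np.cos(b[2]),np.sin(b[2]);R=np.array([[c,-sn],[sn,c]])
for n,d,u,v,z,o in [('tip_t',t,179,490,.014,(222,124,6)),('grip_t',t,98,427,.054,(222,124,6)),('tip_s',s,540,462,.018,(172,186,6)),('grip_s',s,443,448,.054,(172,186,6))]:
    p=ray(d,(v+.5)/o[2]-.5+o[1],(u+.5)/o[2]-.5+o[0],z); print(n,np.round(p,4),np.round(R.T@(p[:2]-b[:2]),4))
E
```

```text
Bt [ 0.6677  0.0288 -0.1033] [[-0.2, -0.6], [-0.2, 0.1], [0.3, 0.1], [-0.3, 0.2], [0.5, 0.1]]
Bs [ 0.6685  0.0306 -0.1075] [[-1.1, -0.2], [0.2, 1.0], [-0.1, -0.2], [0.3, 0.0], [0.4, -0.7]]
B [ 0.6682  0.0296 -0.1049] [[-0.5, -0.9], [-0.5, -0.1], [-0.1, 0.0], [-0.5, -0.0], [0.2, -0.1], [-0.7, -0.3], [0.7, 0.7], [0.1, -0.6], [0.7, -0.2], [0.6, -0.9]]
At [ 0.4254  0.1611 -0.176 ] [[0.2, -0.3], [-0.2, -0.2], [0.0, 0.3], [-0.1, 0.2]]
As [ 0.4254  0.1621 -0.1812] [[0.3, -0.0], [0.0, 0.0], [-0.1, -0.0], [-0.3, 0.1]]
A [ 0.4254  0.1616 -0.1789] [[0.1, -0.3], [-0.3, -0.1], [-0.2, 0.2], [-0.3, 0.2], [0.4, -0.1], [0.1, -0.1], [0.1, -0.2], [-0.3, -0.1]]
tip_t [0.5765 0.0888 0.014 ] [-0.0974  0.0494]
grip_t [0.5988 0.1202 0.054 ] [-0.0785  0.0829]
tip_s [0.5742 0.0878 0.018 ] [-0.0996  0.0481]
grip_s [0.5977 0.1204 0.054 ] [-0.0796  0.083 ]
```

Board: centre (0.668, 0.030), yaw −6.0°. Apron: (0.425, 0.162), yaw −10.2°. The pointer is at board y ≈ +0.0485 and the grip at ≈ +0.084, so the stop has to move about 36 mm right. Moving toward the grip now.

Call:
move_arm(steps=[0, 2, 4.3, 0, 0, 0, 3.5, 0, 2, 4.3, 0, 0, 0, 3.5, 0, 2, 4.3, 0, 0, 0, 3.5, 0, 2, 4.3, 0, 0, 0, 3.5, 0, 2, 4.3, 0, 0, 0, 3.5, 0, 2, 4.3, 0, 0, 0, 3.5, 0, 2, 4.3, 0, 0, 0, 3.5, 0, 2, 4.3, 0, 0, 0, 3.5], newtons=40)

```text
t: 2.1
eef_pos: [0.4189, -0.2779, 0.2567]
tool_rot: [0.0, 0.904, 0.428, 0.0]
contact_force: [2.0, -0.4, -0.1]
gripper_width: 0.504
```

Call:
move_arm(steps=[0, 2, 4.3, 0, 0, 0, 3.5, 0, 2, 4.3, 0, 0, 0, 3.5, 0, 2, 4.3, 0, 0, 0, 3.5, 0, 2, 4.3, 0, 0, 0, 3.5, 0, 2, 4.3, 0, 0, 0, 3.5, 0, 2, 4.3, 0, 0, 0, 3.5, 0, 2, 4.3, 0, 0, 0, 3.5, 0, 2, 4.3, 0, 0, 0, 3.5])

```text
t: 2.9
eef_pos: [0.5791, 0.066, 0.2566]
tool_rot: [0.0, 0.774, 0.634, 0.0]
contact_force: [0.8, -0.4, -0.2]
gripper_width: 0.504
```

```bash
cat >> h.py <<'E'
B=np.array([.6682,.0296]);BY=-.105
def toB(p):
    c,s=np.cos(BY),np.sin(BY);return np.array([[c,s],[-s,c]])@(np.asarray(p)[:2]-B)
def toW(p):
    c,s=np.cos(BY),np.sin(BY);return np.array([[c,-s],[s,c]])@np.asarray(p)[:2]+B
from scipy.spatial.transform import Rotation as Ro
def st():
    o=status.get_obs(); w,x,y,z=o['tool_rot']; R=Ro.from_quat([x,y,z,w]).as_matrix()
    print('t',round(o['t'],2),'pos',np.round(o['eef_pos'],4),'board',np.round(toB(o['eef_pos']),4),'jawdeg',round(np.degrees(np.arctan2(R[1,1],R[0,1])),2),'zax',np.round(R[:,2],3),'F',np.round(o['contact_force'],1),'w',round(o['gripper_width'],3),'q',np.round(o['q'],2)); return o
E
python3 -c "
from h import *
st();print(toW([-.078,.084]))"
```

```text
t 2.9 pos [0.5791 0.066  0.2566] board [-0.0925  0.0269] jawdeg -11.38 zax [ 0.001 -0.    -1.   ] F [ 0.8 -0.4 -0.2] w 0.504 q [ 0.17  0.37 -0.5   1.76  0.2   1.07 -0.59]
[0.59943338 0.12131233]
```

Call:
move_arm(steps=[-0.2, 1, 2.7, -2, 0, 0, 2.7, -0.2, 1, 2.8, -3, 0, 0, 2.7, -0.2, 0, 0, -4, 0, 0, 0, -0.2, 0, 0, -3, 0, 0, 0, -0.2, 0, 0, -3, 0, 0, 0, -0.2, 0, 0, 0, 0, 0, 0])

```text
t: 3.5
eef_pos: [0.5956, 0.1183, 0.1023]
tool_rot: [-0.002, 0.744, 0.669, -0.003]
contact_force: [-0.4, -0.6, 0.4]
gripper_width: 0.401
```

```bash
python3 -c "
from h import *
st()
for c,(x,y,w,h) in {'top':(215,120,110,100),'scene':(172,150,130,140)}.items():
    d=shot(c,c+'1');a=cv2.imread(f'pics/{c}1.png')[y:y+h,x:x+w];cv2.imwrite(f'pics/{c}1c.png',cv2.resize(a,None,fx=4,fy=4,interpolation=2))
a=cv2.imread('pics/top1c.png');b=cv2.imread('pics/scene1c.png');n=min(len(a),len(b));cv2.imwrite('pics/m1.png',np.hstack([a[:n],b[:n]])[:, :800] if False else cv2.resize(np.hstack([a[:n],b[:n]]),(800,int(n*800/(a.shape[1]+b.shape[1])))))
"
```

```text
t 3.5 pos [0.5956 0.1183 0.1023] board [-0.0815  0.0806] jawdeg -6.09 zax [-0.007 -0.002 -1.   ] F [-0.4 -0.6  0.4] w 0.401 q [ 0.05  0.59 -0.46  1.81  0.35  0.82 -0.7 ]
```

View pics/scene1c.png

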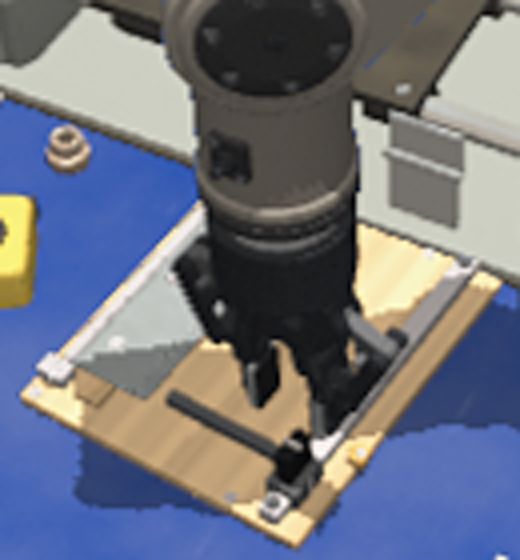

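View pics/top1c.png

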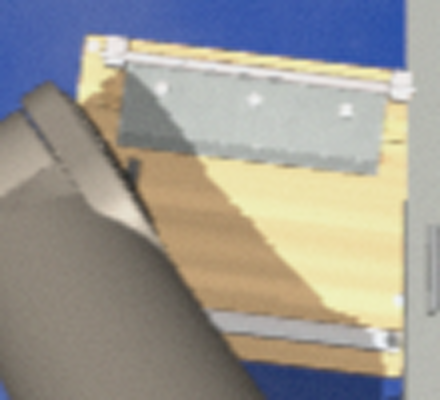

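The scene view shows the open fingers above and behind the grip at px (295,450) of the crop, nothing touching. The top camera is blocked by the wrist. Re-reading the settled pose.

Call:
move_arm(steps=[-0.2, 0, 0, 0, 0, 0, 0, -0.2, 0, 0, 0, 0, 0, 0])

```text
t: 3.8
eef_pos: [0.5996, 0.1197, 0.1083]
tool_rot: [0.001, 0.744, 0.668, 0.001]
contact_force: [-0.4, 0.1, 0.1]
gripper_width: 0.404
```

```bash
python3 -c "
from h import *
st()"
```

```text
t 3.8 pos [0.5996 0.1197 0.1083] board [-0.0777  0.0824] jawdeg -6.11 zax [ 0.003  0.001 -1.   ] F [-0.4  0.1  0.1] w 0.404 q [ 0.05  0.59 -0.47  1.81  0.35  0.82 -0.7 ]
```

Call:
move_arm(steps=[-0.2, 0, 0.1, -2, 0, 0, 0, -0.2, 0, 0, -2, 0, 0, 0, -0.2, 0, 0, -1.1, 0, 0, 0, -0.2, 0, 0, 0, 0, 0, 0, -1, 0, 0, 0, 0, 0, 0, -1, 0, 0, 0, 0, 0, 0, -1, 0, 0, 0, 0, 0, 0, -1, 0, 0, 0, 0, 0, 0])

```text
t: 4.6
eef_pos: [0.5991, 0.1207, 0.0565]
tool_rot: [0.0, 0.744, 0.669, 0.001]
contact_force: [-1.0, 0.9, 7.0]
gripper_width: 0.131
```

```bash
python3 -c "
from h import *
st()
d=shot('scene','scene2');a=cv2.imread('pics/scene2.png')[180:300,172:302];cv2.imwrite('pics/scene2c.png',cv2.resize(a,None,fx=5,fy=5,interpolation=2))"
```

```text
t 4.6 pos [0.5991 0.1207 0.0565] board [-0.0783  0.0834] jawdeg -6.09 zax [ 0.002  0.    -1.   ] F [-1.   0.9  7. ] w 0.131 q [ 0.02  0.66 -0.43  1.83  0.39  0.74 -0.73]
```

View pics/scene2c.png

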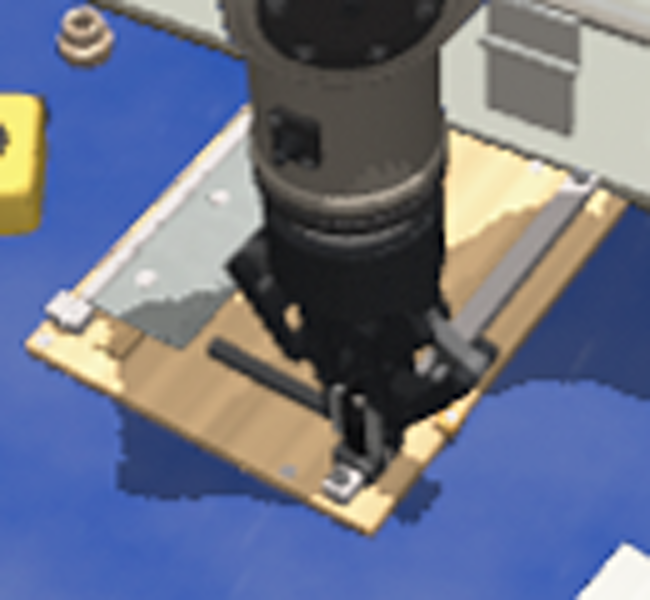

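Call:
move_arm(steps=[-1, -0.05, -0.5, 0.05, 0, 0, 0, -1, -0.07, -0.6, 0, 0, 0, 0, -1, -0.07, -0.7, 0, 0, 0, 0, -1, -0.07, -0.7, 0, 0, 0, 0, -1, -0.06, -0.6, 0, 0, 0, 0, -1, -0.05, -0.4, 0, 0, 0, 0, -1, 0, 0, 0, 0, 0, 0, -1, 0, 0, 0, 0, 0, 0])

```text
t: 5.45
eef_pos: [0.5952, 0.084, 0.0565]
tool_rot: [0.001, 0.744, 0.668, 0.0]
contact_force: [-0.2, 1.1, 7.1]
gripper_width: 0.132
```

```bash
python3 -c "
from h import *
st()
d=shot('scene','scene3');a=cv2.imread('pics/scene3.png')[190:290,190:290];cv2.imwrite('pics/scene3c.png',cv2.resize(a,None,fx=6,fy=6,interpolation=2))
for q,z in (('stop_grip',.041),('pointer',.01)):
  for r in models.place_of('scene',q)[:3]:
    p=ray(d,*r['position'],z);print(q,r['score'],toB(p),r['position'])
"
```

```text
t 5.45 pos [0.5952 0.084  0.0565] board [-0.0783  0.0465] jawdeg -6.16 zax [ 0.001 -0.001 -1.   ] F [-0.2  1.1  7.1] w 0.132 q [ 0.08  0.65 -0.43  1.85  0.39  0.73 -0.68]
stop_grip 0.73 [-0.07586517  0.04490495] [251.4, 253.5]
pointer 0.46 [-0.10305739  0.04798833] [265.2, 262.9]
```

View pics/scene3c.png

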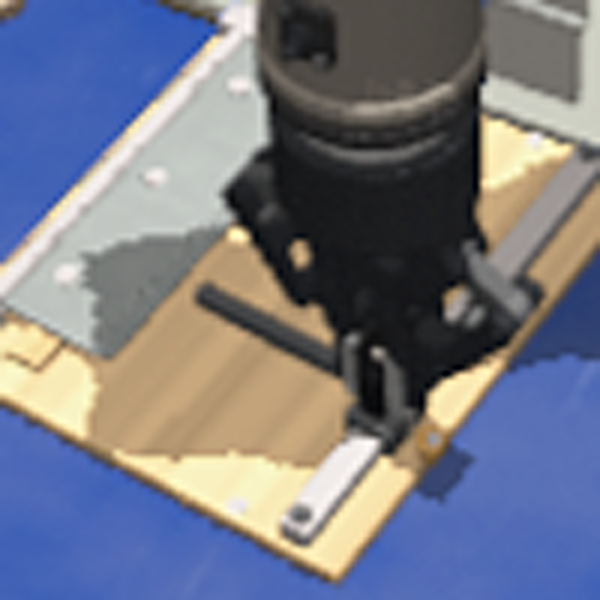

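Call:
move_arm(steps=[-0.2, 0, 0, 0, 0, 0, 0, -0.2, 0, 0, 0, 0, 0, 0, -0.2, 0, 0, 0, 0, 0, 0, -0.2, 0, 0, 3, 0, 0, 0, -0.2, 0, 0, 4, 0, 0, 0, -0.2, -4, 2, 3, 0, 0, -2, -0.2, -4, 2, 0, 0, 0, -2.1, -0.2, -4, 2, 0, 0, 0, 0])

```text
t: 6.4
eef_pos: [0.4766, 0.1441, 0.1544]
tool_rot: [0.001, 0.768, 0.641, 0.001]
contact_force: [-0.5, 0.9, -0.8]
gripper_width: 0.394
```

Call:
move_arm(steps=[-0.2, -4, 1.8, 0, 0, 0, 0, -0.2, -1, 0, 0, 0, 0, 0, -0.2, 0, 0, 0, 0, 0, 0, -0.2, 0, 0, 0, 0, 0, 0])

```text
t: 6.8
eef_pos: [0.4287, 0.1612, 0.1538]
tool_rot: [0.0, 0.768, 0.641, 0.0]
contact_force: [0.4, 0.5, -0.9]
gripper_width: 0.398
```

```bash
python3 -c "
from h import *
st()
d=shot('top','top4');a=cv2.imread('pics/top4.png')[124:224,222:322];cv2.imwrite('pics/top4c.png',cv2.resize(a,None,fx=6,fy=6,interpolation=2))
d=shot('scene','scene4');a=cv2.imread('pics/scene4.png')[186:292,172:302];cv2.imwrite('pics/scene4c.png',cv2.resize(a,None,fx=6,fy=6,interpolation=2))"
```

```text
t 6.8 pos [0.4287 0.1612 0.1538] board [-0.2519  0.1058] jawdeg -10.27 zax [ 0.001 -0.    -1.   ] F [ 0.4  0.5 -0.9] w 0.398 q [-0.01  0.31 -0.56  2.12  0.24  0.76 -0.91]
```

View pics/top4c.png

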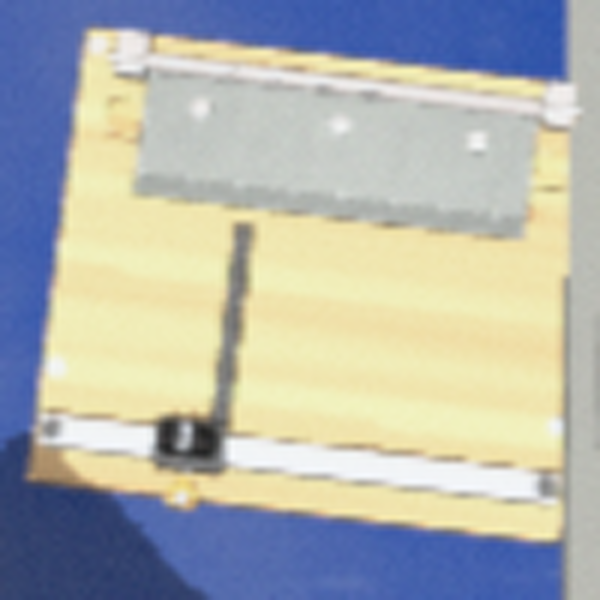

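View pics/scene4c.png

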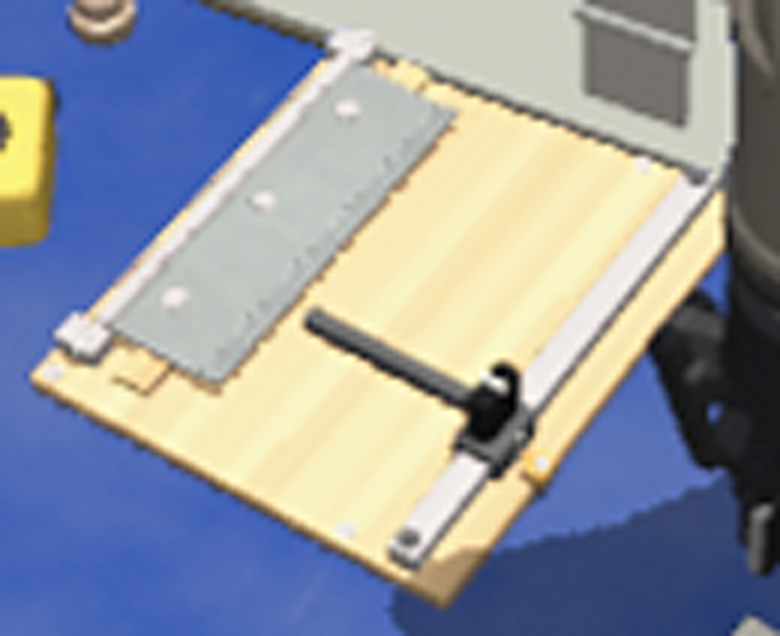

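View pics/scene4.png

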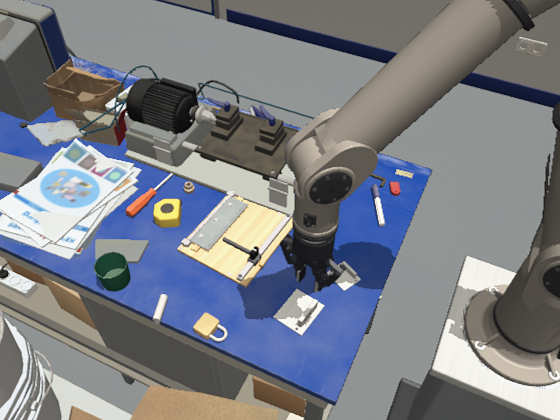

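```bash
python3 -c "
from h import *
t=cams.read_camera('top');s=cams.read_camera('scene')
for n,d,u,v,z,o in [('tip_t',t,180.5,494,.018,(222,124,6)),('grip_t',t,184.5,437,.054,(222,124,6)),('tip_s',s,541,463,.018,(172,186,6)),('grip_s',s,498,381,.054,(172,186,6))]:
    p=ray(d,(v+.5)/6-.5+o[1],(u+.5)/6-.5+o[0],z); print(n,toB(p))
for q,z in (('stop_grip',.041),('pointer',.01),('stop_face',.015)):
  for c,d in (('top',t),('scene',s)):
    for r in models.place_of(c,q)[:2]: print(q,c,r['score'],toB(ray(d,*r['position'],z)))
"
```

```text
tip_t [-0.09938694  0.04815726]
grip_t [-0.07845309  0.04667428]
tip_s [-0.10018188  0.04822943]
grip_s [-0.0799459   0.04593655]
stop_grip top 0.54 [-0.07396347  0.04232799]
stop_grip scene 0.8 [-0.08366678  0.06007665]
pointer top 0.42 [-0.09251051  0.05359726]
pointer scene 0.74 [-0.25227065 -0.27489692]
pointer scene 0.58 [-0.10077833  0.04573423]
stop_face top 0.77 [-0.01462637  0.03065412]
stop_face scene 0.82 [0.00235406 0.02949661]
stop_face scene 0.26 [-0.2550151  -0.25727233]
```

Stop set: the grip line measures about 1.5–2 mm right of the pointer (top crop (184,437) against (181,495)), which is within tolerance. Next, grasp the apron seam.

Call:
move_arm(steps=[-0.2, -0.3, 0, -3.5, 0, 0, 0, -0.2, 0, 0, -3.5, 0, 0, 0, -0.2, 0, 0, -3, 0, 0, 0, -0.2, 0, 0, -2.2, 0, 0, 0, -0.2, 0, 0, 0, 0, 0, 0, -1, 0, 0, 0, 0, 0, 0, -1, 0, 0, 0, 0, 0, 0, -1, 0, 0, 0, 0, 0, 0], newtons=60)

```text
t: 8.1
eef_pos: [0.4248, 0.162, 0.0322]
tool_rot: [0.0, 0.767, 0.641, 0.0]
contact_force: [0.6, -0.4, -1.9]
gripper_width: 0.106
```

Call:
move_arm(steps=[-1, 0, 0, 0, 0, 0, 0, -1, 0, 0, 0, 0, 0, 0])

```text
t: 8.3
eef_pos: [0.4247, 0.1619, 0.0321]
tool_rot: [0.0, 0.767, 0.641, 0.0]
contact_force: [-2.1, -1.2, 5.4]
gripper_width: 0.106
```

```bash
python3 -c "
from h import *
st()
d=shot('scene','scene5');a=cv2.imread('pics/scene5.png')[250:350,250:350];cv2.imwrite('pics/scene5c.png',cv2.resize(a,None,fx=6,fy=6,interpolation=2))"
```

```text
t 8.3 pos [0.4247 0.1619 0.0321] board [-0.256   0.1061] jawdeg -10.21 zax [ 0.001  0.    -1.   ] F [-2.1 -1.2  5.4] w 0.106 q [-0.14  0.52 -0.43  2.2   0.45  0.5  -1.1 ]
```

View pics/scene5c.png

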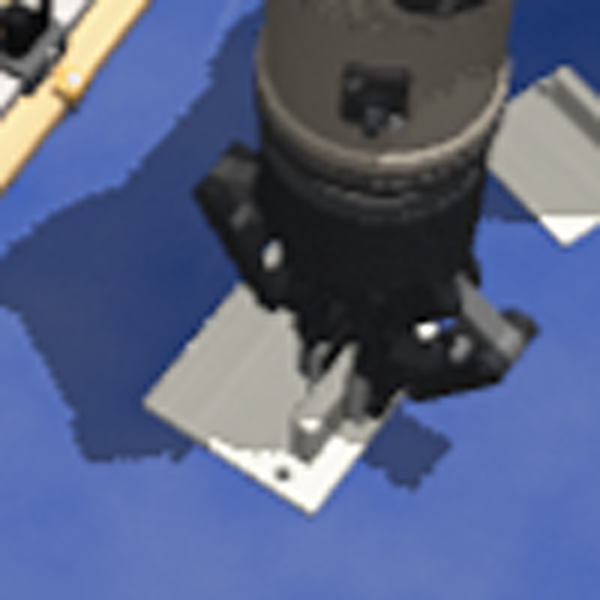

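Seam gripped (opening 9 mm, near the scene crop centre (330,400)). Lifting and carrying over the deck.

Call:
move_arm(steps=[-1, 0, 0, 2, 0, 0, 0, -1, 0, 0, 3, 0, 0, 0, -1, 0, 0, 3, 0, 0, 2, -1, 2, -1.6, 0.5, 0, 0, 2.2, -1, 3, -2.4, 0, 0, 0, 0, -1, 3, -2.4, 0, 0, 0, 0, -1, 3, -2.4, 0, 0, 0, 0, -1, 3, -2.4, 0, 0, 0, 0])

```text
t: 9.15
eef_pos: [0.5653, 0.0486, 0.1165]
tool_rot: [-0.0, 0.743, 0.669, -0.0]
contact_force: [0.2, 0.2, -1.9]
gripper_width: 0.102
```

Call:
move_arm(steps=[-1, 3, -2.2, 0, 0, 0, 0, -1, 2, -1, 0, 0, 0, 0, -1, 1.2, -0.2, 0, 0, 0, 0, -1, 0, 0, 0, 0, 0, 0, -1, 0, 0, 0, 0, 0, 0, -1, 0, 0, 0, 0, 0, 0])

```text
t: 9.75
eef_pos: [0.6252, 0.0174, 0.1166]
tool_rot: [-0.001, 0.742, 0.67, -0.0]
contact_force: [0.6, 0.5, -1.3]
gripper_width: 0.106
```

```bash
python3 -c "
from h import *
st()
d=shot('scene','scene6');a=cv2.imread('pics/scene6.png')[170:290,172:302];cv2.imwrite('pics/scene6c.png',cv2.resize(a,None,fx=6,fy=5,interpolation=2))
d=shot('top','top6');a=cv2.imread('pics/top6.png')[124:224,222:322];cv2.imwrite('pics/top6c.png',cv2.resize(a,None,fx=6,fy=6,interpolation=2))"
```

```text
t 9.75 pos [0.6252 0.0174 0.1166] board [-0.0415 -0.0166] jawdeg -5.87 zax [-0.001  0.    -1.   ] F [ 0.6  0.5 -1.3] w 0.106 q [ 0.22  0.6  -0.48  1.76  0.35  0.86 -0.52]
```

View pics/scene6c.png

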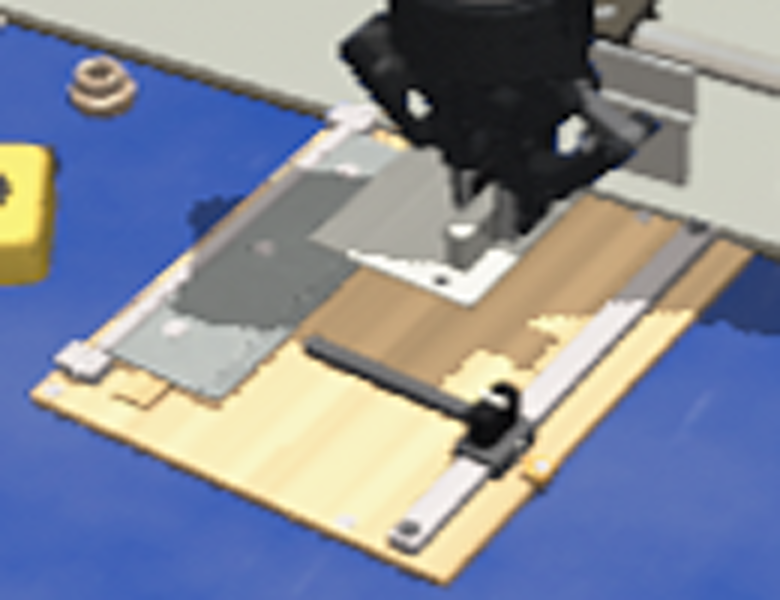

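View pics/top6c.png

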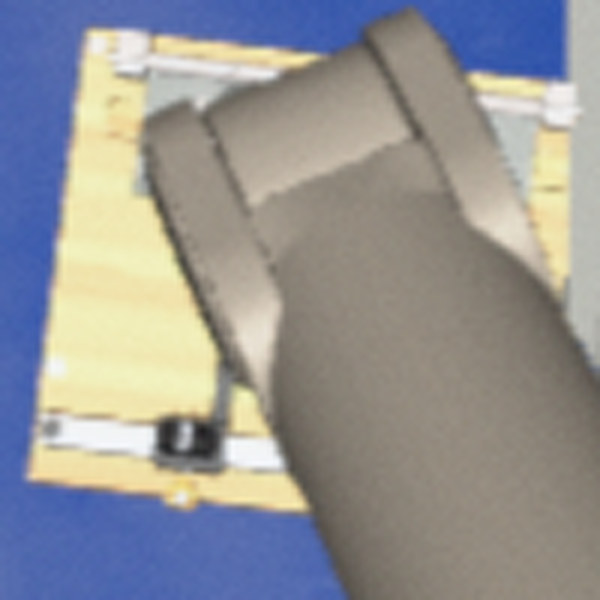

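Call:
move_arm(steps=[-1, 0, -0.2, -2, 0, 0, 0, -1, 0, 0, -2, 0, 0, 0, -1, 0, 0, -1.5, 0, 0, 0, -1, 0, 0, -1.2, 0, 0, 0, -1, 0, 0, -0.5, 0, 0, 0, -1, 0, 0, 0, 0, 0, 0, -1, 0, 0, 0, 0, 0, 0, -1, 0, 0, 0, 0, 0, 0])

```text
t: 10.65
eef_pos: [0.6272, 0.0141, 0.0455]
tool_rot: [0.0, 0.743, 0.669, 0.001]
contact_force: [0.1, -0.1, -1.1]
gripper_width: 0.107
```

```bash
python3 -c "
from h import *
st()
d=shot('scene','scene7');a=cv2.imread('pics/scene7.png')[186:286,182:282];cv2.imwrite('pics/scene7c.png',cv2.resize(a,None,fx=6,fy=6,interpolation=2))"
```

```text
t 10.65 pos [0.6272 0.0141 0.0455] board [-0.0392 -0.0197] jawdeg -6.0 zax [ 0.001  0.    -1.   ] F [ 0.1 -0.1 -1.1] w 0.107 q [ 0.19  0.69 -0.43  1.79  0.41  0.74 -0.56]
```

View pics/scene7c.png

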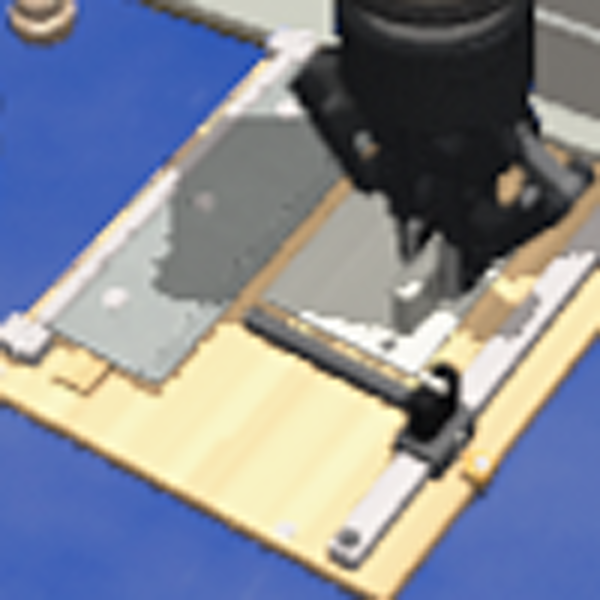

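The apron sits just short of the lip, parallel to the arm with a small gap. Lower onto the deck and slide in.

Call:
move_arm(steps=[-1, 0, 0, -0.3, 0, 0, 0, -1, 0, 0, 0, 0, 0, 0, -1, 0.3, -0.03, 0, 0, 0, 0, -1, 0.4, -0.04, 0, 0, 0, 0, -1, 0.4, -0.04, 0, 0, 0, 0, -1, 0.4, -0.04, 0, 0, 0, 0, -1, 0.4, -0.04, 0, 0, 0, 0, -1, 0, 0, 0, 0, 0, 0])

```text
t: 11.5
eef_pos: [0.6456, 0.0125, 0.0422]
tool_rot: [-0.0, 0.743, 0.669, 0.0]
contact_force: [-2.3, 0.3, 4.8]
gripper_width: 0.103
```

```bash
python3 -c "
from h import *
st()
d=shot('scene','scene8');a=cv2.imread('pics/scene8.png')[186:286,182:282];cv2.imwrite('pics/scene8c.png',cv2.resize(a,None,fx=6,fy=6,interpolation=2))"
```

```text
t 11.5 pos [0.6456 0.0125 0.0422] board [-0.0207 -0.0194] jawdeg -5.98 zax [-0.  0. -1.] F [-2.3  0.3  4.8] w 0.103 q [ 0.19  0.72 -0.43  1.74  0.41  0.76 -0.55]
```

View pics/scene8c.png

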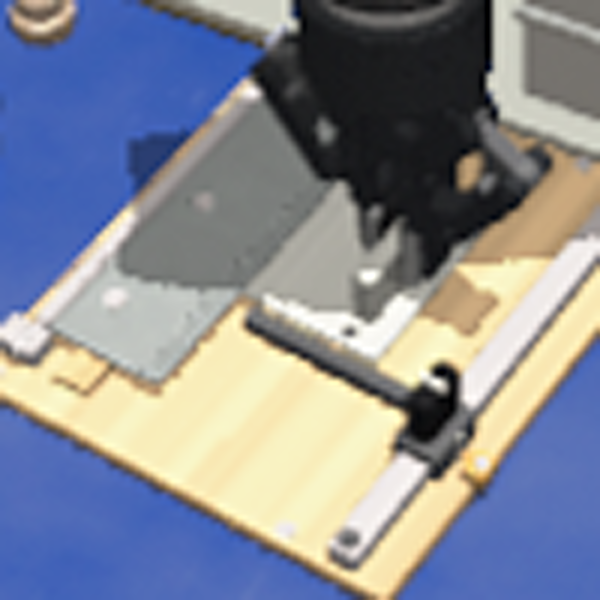

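The edge is under the plate, the plate lies flat, and deck contact is about 6 N. Continue to the batten and close the gap to the stop.

Call:
move_arm(steps=[-1, 0.3, 0.1, 0, 0, 0, 0, -1, 0.3, 0.1, 0, 0, 0, 0, -1, 0.2, 0.1, 0, 0, 0, 0, -1, 0.1, 0.05, 0, 0, 0, 0, -1, 0, 0, 0, 0, 0, 0, -1, 0, 0, 0, 0, 0, 0])

```text
t: 12.15
eef_pos: [0.6541, 0.0149, 0.0422]
tool_rot: [0.0, 0.743, 0.669, -0.001]
contact_force: [-3.9, -2.0, 6.8]
gripper_width: 0.104
```

```bash
python3 -c "
from h import *
st()
d=shot('scene','scene9');a=cv2.imread('pics/scene9.png')[186:286,182:282];cv2.imwrite('pics/scene9c.png',cv2.resize(a,None,fx=6,fy=6,interpolation=2))"
```

```text
t 12.15 pos [0.6541 0.0149 0.0422] board [-0.0125 -0.0161] jawdeg -6.03 zax [-0.001 -0.001 -1.   ] F [-3.9 -2.   6.8] w 0.104 q [ 0.18  0.73 -0.43  1.72  0.41  0.78 -0.55]
```

View pics/scene9c.png

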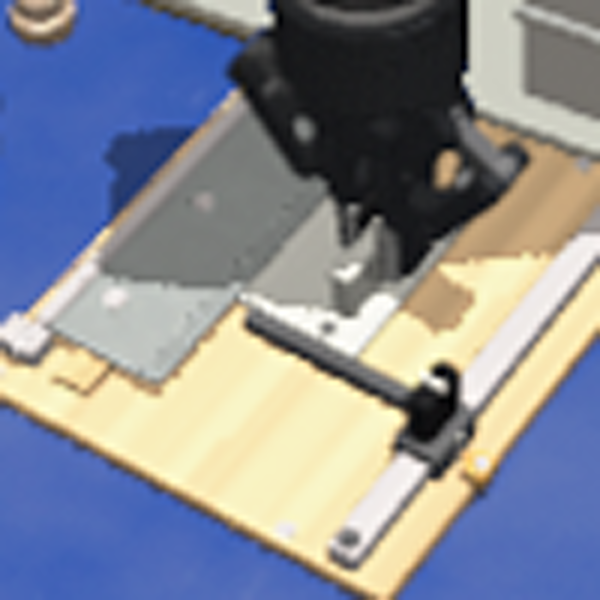

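Call:
move_arm(steps=[-1, 0.1, 0.05, 0, 0, 0, 0, -1, 0.1, 0.05, 0, 0, 0, 0, -1, 0.1, 0, 0, 0, 0, 0, -1, 0, 0, 0, 0, 0, 0])

```text
t: 12.6
eef_pos: [0.657, 0.0159, 0.0422]
tool_rot: [-0.0, 0.743, 0.669, -0.001]
contact_force: [-4.4, -1.9, 7.7]
gripper_width: 0.105
```

Call:
move_arm(steps=[-1, 0.1, 0, 0, 0, 0, 0, -1, 0, 0, 0, 0, 0, 0, -1, 0, 0, 0, 0, 0, 0])

```text
t: 12.9
eef_pos: [0.6579, 0.0161, 0.0423]
tool_rot: [-0.0, 0.743, 0.669, -0.001]
contact_force: [-5.5, -0.7, 7.6]
gripper_width: 0.106
```

```bash
python3 -c "
from h import *
st()"
```

```text
t 12.9 pos [0.6579 0.0161 0.0423] board [-0.0089 -0.0145] jawdeg -6.02 zax [-0.001 -0.001 -1.   ] F [-5.5 -0.7  7.6] w 0.106 q [ 0.18  0.74 -0.43  1.71  0.41  0.78 -0.55]
```

Call:
move_arm(steps=[-1, 0.1, 0, 0, 0, 0, 0, -1, 0, 0, 0, 0, 0, 0, -1, 0, 0, 0, 0, 0, 0])

```text
t: 13.2
eef_pos: [0.6585, 0.0161, 0.0422]
tool_rot: [-0.0, 0.743, 0.669, -0.001]
contact_force: [-6.3, -1.2, 9.2]
gripper_width: 0.106
```

Call:
move_arm(steps=[-1, 0.1, 0, 0, 0, 0, 0, -1, 0, 0, 0, 0, 0, 0, -1, 0, 0, 0, 0, 0, 0])

```text
t: 13.5
eef_pos: [0.6585, 0.0162, 0.0422]
tool_rot: [-0.001, 0.743, 0.669, -0.002]
contact_force: [-10.1, -1.2, 11.6]
gripper_width: 0.106
```

```bash
python3 -c "
from h import *
st()"
```

```text
t 13.5 pos [0.6585 0.0162 0.0422] board [-0.0083 -0.0144] jawdeg -6.01 zax [-0.004 -0.002 -1.   ] F [-10.1  -1.2  11.6] w 0.106 q [ 0.18  0.74 -0.43  1.71  0.4   0.79 -0.54]
```

Batten reached: x stalls at 0.6585 while the force rises. Now nudge left to the stop and press down.

Call:
move_arm(steps=[-1, -0.05, 0.1, 0, 0, 0, 0, -1, 0, 0, 0, 0, 0, 0, -1, 0, 0, 0, 0, 0, 0])

```text
t: 13.8
eef_pos: [0.6584, 0.0162, 0.0422]
tool_rot: [-0.0, 0.743, 0.669, -0.002]
contact_force: [-8.2, -3.0, 11.5]
gripper_width: 0.104
```

```bash
python3 -c "
from h import *
st()
d=shot('scene','scene10');a=cv2.imread('pics/scene10.png')[206:276,200:270];cv2.imwrite('pics/scene10c.png',cv2.resize(a,None,fx=8,fy=8,interpolation=2))"
```

```text
t 13.8 pos [0.6584 0.0162 0.0422] board [-0.0083 -0.0144] jawdeg -6.05 zax [-0.003 -0.002 -1.   ] F [-8.2 -3.  11.5] w 0.104 q [ 0.18  0.74 -0.43  1.71  0.41  0.79 -0.55]
```

View pics/scene10c.png

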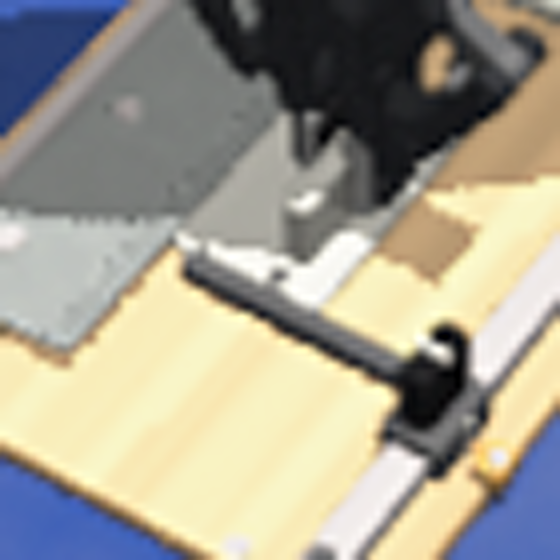

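Call:
move_arm(steps=[-1, 0, 0.1, 0, 0, 0, 0, -1, 0, 0, -0.1, 0, 0, 0, -1, 0, 0, 0, 0, 0, 0, -1, 0, 0, 0, 0, 0, 0, -1, 0, 0, 0, 0, 0, 0])

```text
t: 14.35
eef_pos: [0.6585, 0.0162, 0.0422]
tool_rot: [0.0, 0.744, 0.669, -0.003]
contact_force: [-12.6, -5.5, 18.2]
gripper_width: 0.101
```

```bash
python3 -c "
from h import *
st()
d=shot('scene','scene11');s=d
a=cv2.imread('pics/scene11.png')[206:276,200:270];cv2.imwrite('pics/scene11c.png',cv2.resize(a,None,fx=8,fy=8,interpolation=2))
shot('top','top11');a=cv2.imread('pics/top11.png')[124:224,222:322];cv2.imwrite('pics/top11c.png',cv2.resize(a,None,fx=6,fy=6,interpolation=2))"
```

```text
t 14.35 pos [0.6585 0.0162 0.0422] board [-0.0083 -0.0143] jawdeg -6.09 zax [-0.003 -0.004 -1.   ] F [-12.6  -5.5  18.2] w 0.101 q [ 0.18  0.74 -0.42  1.71  0.41  0.79 -0.55]
```

View pics/scene11c.png

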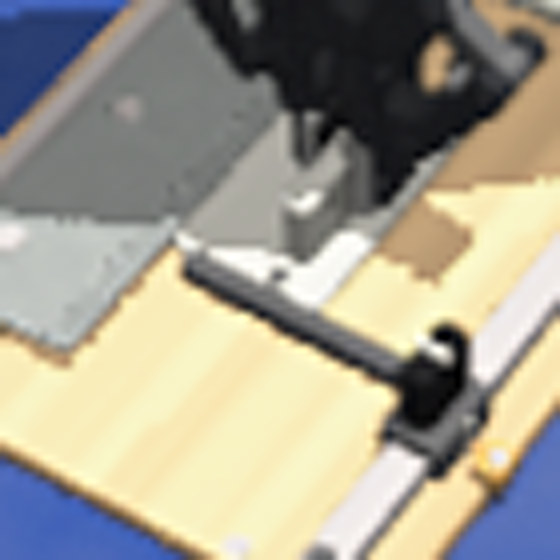

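View pics/top11c.png

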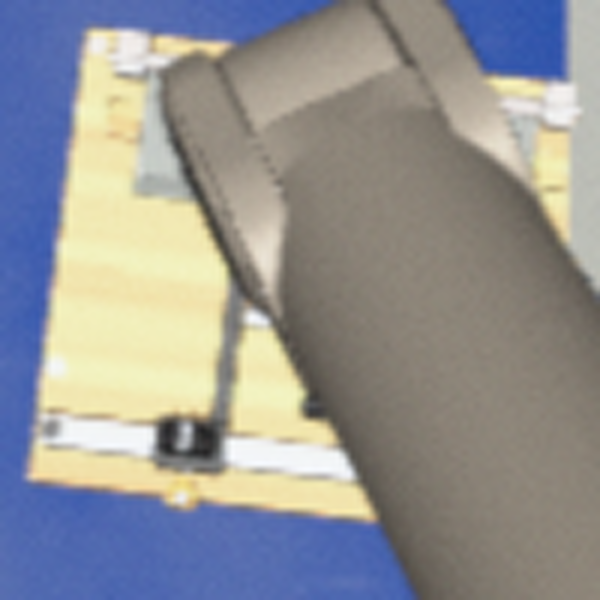

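```bash
python3 -c "
from h import *
st(); print(order.hand_in())"
```

```text
t 14.45 pos [0.6585 0.0163 0.0422] board [-0.0083 -0.0143] jawdeg -6.09 zax [-0.003 -0.004 -1.   ] F [-11.6  -5.2  19.6] w 0.104 q [ 0.18  0.74 -0.42  1.71  0.41  0.79 -0.55]
the job is handed in; nothing more can be done
None
```

I set the stop first, then gripped the large apron by its seam, carried it over the rail and slid it under the cover plate to the batten. I handed the job in at about 14.5 s with the apron still held and pressed down; no verdict was reported.

**Last checks**
- **Stop:** in the last pictures the grip line is about 1.5–2 mm right of the pointer, inside the 5 mm limit. It did not shift when the apron was pushed against the arm.
- **Batten:** the apron's edge works out at about board x = 51.7 mm. The tool stopped moving forward there while the force kept rising, so I take it to be touching.
- **Side:** the left edge appears to touch the stop's arm, with a computed gap of about 1 mm. It stopped moving left as the side force rose to about 5 N, though deck friction could account for part of that. The gripper is within about 0.1° of the board's direction.
- **Pressing down:** the tool pushes down with about 19 N and stands within 0.005 rad of vertical. I could not measure the force on the deck itself.
- **Cover plate and other things:** the plate looked flat in every picture. I kept clear of the padlock, marker and key tag, but did not measure their positions again at the end.

**Disagreement:** the trained networks' readings of the grip and pointer scattered by several millimetres, up to about 14 mm for the grip. I relied on my own pixel measurements from both cameras, which agreed within about 1 mm.

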